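Drive the wooden plug out of the fixture's T-slot with the slot scraper

TASK

A round wooden plug is caught under the lips of one T-slot of the aluminium fixture plate. Take the scraper from its wooden block, lower it into that slot behind the plug (on the closed side), and push it along until the plug drops out of the open end into the chip tray. Let go of the scraper and leave it standing in the slot; leave the clamp nut in the other slot where it is.

Things in the scene. Friction and masses are not known exactly. Their poses are not given: they have to be found in the camera images.
- scraper_handle (a point): Slot scraper, 0.22 kg; point: centre of its upright wooden handle, 46 (x) by 24 (y) by 65 mm high; grip it from above across the 24 mm. x runs along the keel, z up; both ends alike. Underneath, a steel shoe 60 (x) by 36 mm, underside 44.5 mm below this point; under it a keel 50 (x) by 14 (y) mm, 21 mm deep. Seated in a fixture slot, shoe on the plate, this point is 90.5 mm above the table
- block: Fixed wooden parking block, 80 (x) by 60 by 34 mm high, origin at the centre of its underside. The scraper starts upright in its 20 mm wide groove, which runs along x; the shoe rests on the block's top (handle centre 78.5 mm above the table) and the scraper lifts straight up out of it
- fixture: Fixed aluminium plate 210 (x) by 108 by 46 mm high; origin: centre of its underside; x points to the slots' open end. Two T-slots at y = +26 and -26 mm, closed at x = -95, open at x = +105: cavity 40 wide, floor 22 mm and ceiling 38 mm above the table; 22 mm wide neck through the top. Steel chip tray at the open end: x = 105 to 200, 112 mm wide, floor 2 and rim 18 mm above the table
- plug_center (a point): Centre of the scrap: a dark wooden disc (hole-saw core), 32 mm in diameter, 13 mm high, 15 g, lying flat on the floor of either slot, its centre at fixture x = 0 to 30 mm, within 2 mm of the slot's centre line. Too wide for the neck; slides along the slot when pushed, and drops into the tray once pushed out of the open end
- clamp_top (a point): Clamp nut in the other slot, at fixture x = 0 to 30 mm, to stay there: steel, 34 mm square foot under the lips, hexagon nut about 23 mm across above the plate. This point is the top of its stud, 59 mm above the table, so 13 mm above the plate's top
Things that resemble listed ones, but are neither listed nor needed, are in the scene too. Leave any pink look-alike of the part that bears scraper_handle alone.

How it is judged:
By the outcome, as a careful person would: the job done as asked, in the order asked, and still so for the second after the job is handed in, with the robot touching nothing.
It also fails if it takes over 40 s, if anything falls off the work surface, if the arm or the gripper's body presses on something with over 40 N, if the wrist force passes 120 N, or if a joint passes its speed limit or range.

ROBOT

A 6-joint arm with a two-finger parallel gripper is mounted at the origin on a cart in front of the work surface, level with it; the furniture and walls round the work are solid. World frame = base frame: x ahead of the robot, y to its left, z up, the work surface at z = 0. Lengths are in mm, angles in rad, forces in N, time in s.
With the tool pointing down it reaches from about 275 to 750 mm from the base axis. Payload 10.2 kg.
Tool frame: the origin (TCP) lies at the very end of the fingers, on their centre line; the grasp point (between the pads) lies 19 mm behind it; z points along the fingers, y is the line along which they close (so a half turn about z gives the same grasp; the last joint's range is limited). The gripper opens to 85 mm and grips with 20 to 120 N. Pads are 22 mm wide; open, the fingers measure 114 mm over their backs; the gripper's body (76 mm by 85 mm) begins 54 mm behind the grasp point. The pads swing forward as they close: fully open they stand 13 mm farther back than shut.
Start: joints at [0.55, 0.313, 1.498, -0, 1.331, -0.223], TCP at [375.819, 366.594, 231.294] pointing down, gripper open.
Joint ranges: [-2.94, 2.94], [-0.97, 2.17], [0.19, 2.56], [-1.23, 4.37], [0.02, 3.11], [-2.88, 2.88]. Speed limits (rad/s): [2.39, 2.39, 3.01, 3.14, 3.14, 3.14].

INTERFACE

Orientations are given as a unit quaternion [w, x, y, z].
In Python, from rig import ctrl, vision gives the robot as it stands. The module is installed in compiled form; this text tells all that it offers.
- The arm moves only by the tool play_rows, never from a script. Its arguments are lists of equal length, an entry for each row: "translation": the shift along the tool's x, y, z in m, a list of three; "rotation": the turn, a rotation vector about the tool's x, y, z in rad, a list of three; "gripper": the gripper's target within -1 to 1 (shut at 1, half-way at 0, fully open at -1). A call has 1 to 10 rows; each row is the pose to reach, as a shift and turn from the pose commanded when the call began, along the tool's axes at that moment; what a row does not reach only later rows make up. A row lasts 1/8 s, in which the tool goes at most 62.5 mm and 10.7 degrees, less where a joint would pass 70% of its speed; a pose out of reach is approached as far as the arm can. A call with a gripper value outside its range is refused whole. The fingers move at their own pace and stop on an object; "force" is the grip in N (left out, the last holds). Time passes only in rows, so rows that repeat a pose let the fingers close. It gives the time, the measured TCP pose, the force, the opening and the grip force at its end, in the units of the state.
- ctrl.sense(): the state, without advancing time (a new reading comes with each control period).
- vision.capture(name): name is "scene" or "top" or "wrist"; returns a dict with "pixels" (480x640x3 uint8, red, green, blue), "vfov" (degrees; the focal length in pixels is half the picture's height over the tangent of half this angle, whatever the lens; pixels are square), "cx", "cy" (the principal point, pixels), "rvec" (rotation vector, rad) and "tvec" (3), from world to camera coordinates, as OpenCV has them; the wrist camera has in their place "mount" (4x4, takes a point from camera to tool coordinates, whose origin is the TCP and whose axes are the flange's). Camera axes: x right, y down, z forward; pixel columns grow to the right and rows downward; lengths in mm; the calibration is good to about 2 mm. A picture is of the moment at which its call begins: read the wrist's pose just before it. There is no depth.
- ctrl.finish_job(): hands the job in; it is judged then, once.
The state is a dict: "time_s": time; "joints": joint angles; "dq": joint speeds; "tau": joint torques, N m; "eef_pos": TCP position; "ee_rot": TCP orientation; "force": force on the tool from outside, world axes, zero at the start; "wrist_torque": the same for the moment, N m; "grip_width": opening from 0.0 (shut) to 1.0 (fully open); "grip_force": force on a finger pad.
Only numpy, scipy, OpenCV 4.12 (cv2) and the standard library are available. Lean on these libraries where they do the work, as an engineer would, in place of code of your own. Each camera call takes 0.05 s, during which the arm holds its last target. There are 200 camera calls.

## Working session

There is one attempt and no reset: what is moved stays moved. The work goes in short steps, Python scripts to look and compute and a tool call to move; the robot and the scene stay as the last step left them, time stands still between calls to the robot, and variables do not carry over. Pictures are saved under pics/ and viewed, at most 10 in all, crops included, and the job is handed in when it is done.

Besides the shell and the picture viewer there is one more tool, called as name(argument=value, ...) on one line, values as JSON. play_rows: Moves the arm, as the interface text tells. Its arguments: {"type":"object","properties":{"translation":{"type":"array"},"rotation":{"type":"array"},"gripper":{"type":"array"},"force":{"type":"number"}},"required":["translation","rotation","gripper"]}

```bash
mkdir -p pics; cat > h.py <<'E'
import numpy as np, cv2, json
from rig import ctrl, vision
from scipy.spatial.transform import Rotation as R
def cap(name,fn=None):
    s=ctrl.sense(); d=vision.capture(name)
    if fn: cv2.imwrite('pics/'+fn+'.png',d['pixels'][:,:,::-1]); 
    f=240/np.tan(np.radians(d['vfov'])/2)
    K=np.array([[f,0,d['cx']],[0,f,d['cy']],[0,0,1]])
    if 'mount' in d and d.get('mount') is not None:
        q=s['ee_rot']; T=np.eye(4); T[:3,:3]=R.from_quat([q[1],q[2],q[3],q[0]]).as_matrix(); T[:3,3]=s['eef_pos']
        M=np.linalg.inv(T@np.array(d['mount'])); Rm=M[:3,:3]; t=M[:3,3]
    else:
        Rm=R.from_rotvec(np.ravel(d['rvec'])).as_matrix(); t=np.ravel(d['tvec'])
    c=dict(K=K.tolist(),R=Rm.tolist(),t=t.tolist(),dist=str({k:v for k,v in d.items() if k not in('pixels',)}))
    if fn: json.dump(c,open('pics/'+fn+'.json','w'))
    return d['pixels'],c
def load(fn): return json.load(open('pics/'+fn+'.json'))
def ray(c,uv):
    Rm=np.array(c['R']);t=np.array(c['t']);d=Rm.T@np.linalg.inv(c['K'])@np.array([*uv,1.]);return -Rm.T@t,d/np.linalg.norm(d)
def onz(c,uv,z):
    o,d=ray(c,uv);return o+d*(z-o[2])/d[2]
def proj(c,p):
    p=np.array(c['K'])@(np.array(c['R'])@np.array(p)+c['t']);return p[:2]/p[2]
def tri(cs,uvs):
    A=np.zeros((3,3));b=np.zeros(3);rs=[ray(c,u) for c,u in zip(cs,uvs)]
    for o,d in rs: P=np.eye(3)-np.outer(d,d);A+=P;b+=P@o
    x=np.linalg.solve(A,b);return x,[np.linalg.norm((np.eye(3)-np.outer(d,d))@(x-o)) for o,d in rs]
E
python3 - <<'E'
from h import *
for n in('scene','top','wrist'):
    p,c=cap(n,n+'0');print(c['dist'][:400])
print(ctrl.sense())
E
```

```text
{'vfov': 47.895799622689694, 'cx': 319.7089024863278, 'cy': 233.67087042994444, 'rvec': array([ 2.11880029, -0.53926307,  0.30374057]), 'tvec': array([-261.84136163,  416.08004646,  506.64704609])}
{'vfov': 57.24822196632347, 'cx': 314.74325789892623, 'cy': 241.01043935221693, 'rvec': array([ 2.15203875, -2.19105865,  0.06773172]), 'tvec': array([474.87447992, 554.10269149, 882.26279111])}
{'vfov': 68.25088522040335, 'cx': 311.7138337836027, 'cy': 240.64991776463563, 'mount': array([[-1.59809619e-04, -9.46316695e-01, -3.23240911e-01,
         8.37185289e+01],
       [ 9.99999795e-01,  4.93368204e-05, -6.38835729e-04,
        -7.48760126e-01],
       [ 6.20488595e-04, -3.23240947e-01,  9.46316493e-01,
        -1.43601074e+02],
       [ 0.00000000e+00,  0.00000000e+00,  0.00000000e+00
{'time_s': 0.15, 'joints': array([ 5.49585382e-01,  3.13293788e-01,  1.49822816e+00, -6.63488599e-06,
        1.33101712e+00, -2.23406991e-01]), 'dq': array([-0.00036217, -0.00326167, -0.00329056, -0.00104535,  0.00120221,
       -0.00015888]), 'tau': array([ 1.69529416e-03, -4.12368035e+01, -2.59797281e+01, -1.95911366e-04,
        3.21943509e-03, -1.90526345e-05]), 'eef_pos': array([375.6564592 , 366.48446291, 230.89366526]), 'ee_rot': array([-2.73219614e-04,  3.88405990e-01,  9.21488233e-01, -3.86374367e-04]), 'force': array([-0.68440726,  0.55407117,  0.04832025]), 'wrist_torque': array([ 0.03788744,  0.02973358, -0.02687332]), 'grip_force': 0.0, 'grip_width': 1.002245123114865}
```

View pics/scene0.png

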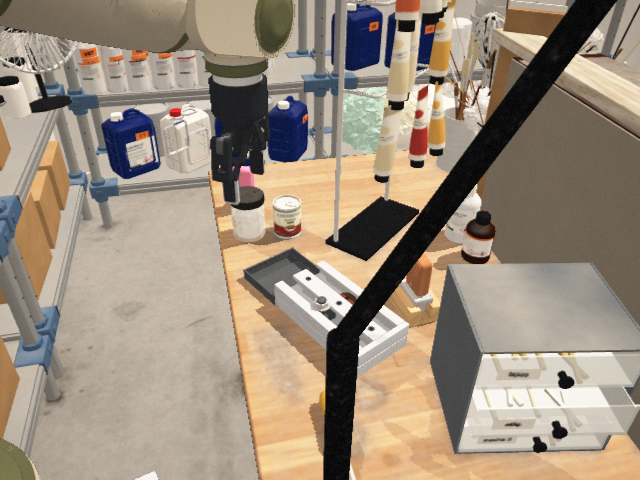

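View pics/top0.png

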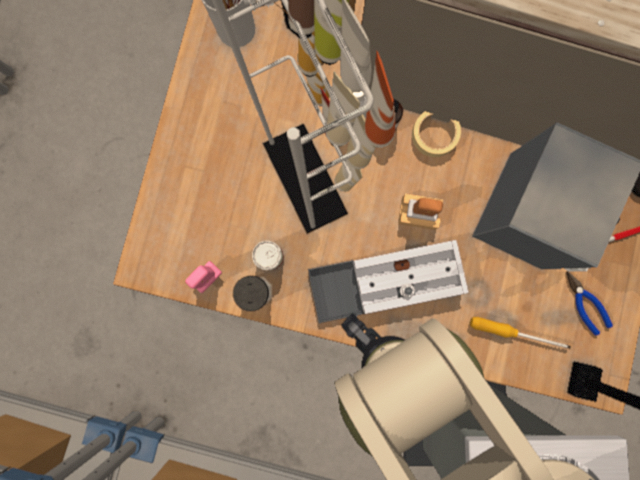

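The scraper (orange handle) is in its block at top (424,208) / scene (422,275). Possible mix-ups are the pink look-alike at top (203,278), the yellow screwdriver at (495,328) and the ring at (436,133). I choose (424,208). The plug is at top (402,265), the clamp nut at (407,291), and the tray is at the left end. Next is a close crop to check.

```bash
python3 - <<'E'
import cv2
a=cv2.imread('pics/top0.png')[185:325,300:480];cv2.imwrite('pics/c1.png',cv2.resize(a,None,fx=4,fy=4,interpolation=cv2.INTER_CUBIC))
a=cv2.imread('pics/scene0.png')[235:380,240:450];cv2.imwrite('pics/c2.png',cv2.resize(a,None,fx=3.8,fy=3.8,interpolation=cv2.INTER_CUBIC))
E
```

```text
(no output)
```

View pics/c1.png

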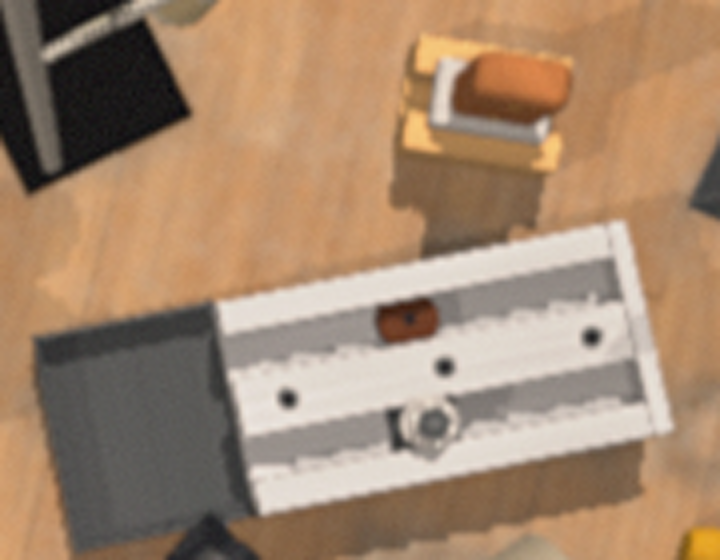

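View pics/c2.png

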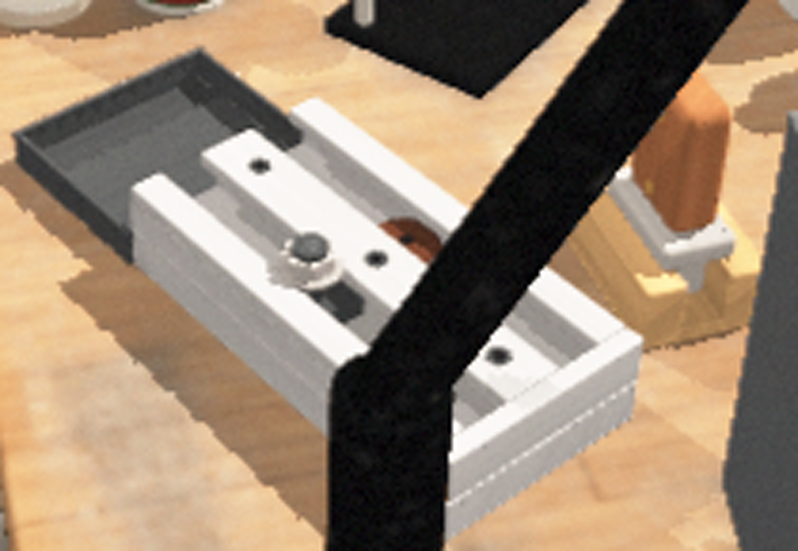

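```bash
python3 - <<'E'
from h import *
T,S=load('top0'),load('scene0')
t=lambda u:np.array(u)/4+[300,185]-.4
s=lambda u:np.array(u)/3.8+[240,235]-.4
for a,b in [((289,398),(260,166)),((445,367),(376,259)),((591,338),(498,356)),((622,222),(640,342))]:
    print(tri([T,S],[t(a),s(b)]))
P=[onz(T,t(u),46) for u in [(216,302),(622,222),(670,432),(262,512)]];print(np.round(P,1))
c=np.mean(P,0);x=(P[0]+P[3]-P[1]-P[2]);print('centre',c,'yaw',np.degrees(np.arctan2(x[1],x[0])),[np.linalg.norm(P[i]-P[i-1]) for i in range(4)])
print('shoe pts z39',[np.round(onz(T,t(u),38),1) for u in [(438,58),(432,122),(548,140)]])
print('block top z34',[np.round(onz(T,t(u),34),1) for u in [(418,36),(574,58),(558,172),(402,150)]])
print('handle top z111',np.round(onz(T,t((524,82)),111),1))
print('plug',np.round(onz(T,t((408,320)),35),1),'clamp',np.round(onz(T,t((433,425)),59),1))
print(tri([T,S],[t((433,425)),s((311,247))]))
E
```

```text
(array([471.68798853, 352.21362252,  48.17685686]), [np.float64(0.7301657515895642), np.float64(0.7301657515896492)])
(array([485.90986932, 274.01590688,  48.01883014]), [np.float64(0.5880744657068138), np.float64(0.588074465706848)])
(array([499.33287279, 200.79272381,  47.97743983]), [np.float64(0.31143090388108946), np.float64(0.31143090388109385)])
(array([557.066287  , 182.29324586,  45.25064413]), [np.float64(0.6173783502574264), np.float64(0.6173783502573417)])
[[521.  387.   46. ]
 [557.5 182.2  46. ]
 [452.3 162.9  46. ]
 [416.  366.6  46. ]]
centre [486.69918171 274.66364675  46.        ] yaw 100.10451476566394 [np.float64(106.9217622506076), np.float64(208.02657028584275), np.float64(107.02783476408274), np.float64(206.92838425710457)]
shoe pts z39 [array([644.1, 269.8,  38. ]), array([611.2, 274. ,  38. ]), array([600.8, 215.5,  38. ])]
block top z34 [array([656.5, 278.9,  34. ]), array([643.4, 199.5,  34. ]), array([584.7, 210. ,  34. ]), array([597.6, 289.1,  34. ])]
handle top z111 [619.3 244.7 111. ]
plug [510.5 289.   35. ] clamp [458.1 282.8  59. ]
(array([458.19564954, 282.81654952,  59.34705   ]), [np.float64(0.04964282076690377), np.float64(0.04964282076698661)])
```

The crop confirms the choice: an orange wooden handle on a steel shoe, in the block at c1 (520,88). The plug is in the slot nearer the block at c1 (408,320), and the clamp's stud is at c1 (433,425), which triangulates to z=59.3 as it should. Next I check the neighbouring clearances (hanging rack and cabinet).

```bash
python3 - <<'E'
from h import *
T,S=load('top0'),load('scene0')
for n,a,b in [('cab',(476,235),(484,350)),('cab2',(545,268),(605,350)),('cabL',(476,235),(450,265)),('bottle',(348,186),(383,180)),('bottle2',(380,140),(418,165))]:
    print(n,tri([T,S],[a,b]))
for z in (100,200,300): print(z,[np.round(onz(T,u,z)[:2]) for u in [(476,235),(560,125),(348,186),(395,140),(370,100)]])
s=ctrl.sense();q=s['ee_rot'];M=R.from_quat([q[1],q[2],q[3],q[0]]).as_matrix();print(s['eef_pos'],M)
print(M.T@(np.array([620,235,230.9])-s['eef_pos']))
E
```

```text
cab (array([597.52704103, 109.88735453,  32.19124432]), [np.float64(37.14900781464268), np.float64(37.14900781464262)])
cab2 (array([553.9214341 , -11.20071557, 168.7427465 ]), [np.float64(90.36548760642454), np.float64(90.36548760642451)])
cabL (array([574.87433317, 166.27595279, 162.54957846]), [np.float64(22.182583195889038), np.float64(22.182583195889013)])
bottle (array([647.35877645, 401.93079722, 170.21379039]), [np.float64(0.7540118024486018), np.float64(0.7540118024486594)])
bottle2 (array([702.46075982, 356.93069193, 211.5703421 ]), [np.float64(13.683378450625737), np.float64(13.68337845062567)])
100 [array([562., 159.]), array([771., -11.]), array([661., 398.]), array([749., 305.]), array([830., 351.])]
200 [array([554., 194.]), array([737.,  44.]), array([641., 404.]), array([718., 323.]), array([789., 363.])]
300 [array([545., 228.]), array([704.,  99.]), array([620., 410.]), array([687., 340.]), array([748., 375.])]
[375.6564592  366.48446291 230.89366526] [[-6.98281424e-01  7.15822888e-01 -8.03677555e-04]
 [ 7.15823310e-01  6.98281275e-01 -4.99838596e-04]
 [ 2.03397081e-04 -9.24319134e-04 -9.99999552e-01]]
[-2.64740198e+02  8.30935548e+01 -1.36987146e-01]
```

play_rows(translation=[[-0.035,0.011,0],[-0.07,0.022,0],[-0.105,0.033,0],[-0.14,0.044,0],[-0.175,0.055,0],[-0.21,0.066,0],[-0.245,0.077,0],[-0.265,0.083,0],[-0.265,0.083,0],[-0.265,0.083,0]], rotation=[[0,0,0.12],[0,0,0.24],[0,0,0.36],[0,0,0.48],[0,0,0.6],[0,0,0.72],[0,0,0.84],[0,0,0.937],[0,0,0.937],[0,0,0.937]], gripper=[-1,-1,-1,-1,-1,-1,-1,-1,-1,-1])

```text
time_s: 1.4
eef_pos: [619.6, 235.4, 231.2]
ee_rot: [-0.0, 0.762, 0.648, -0.0]
force: [-0.1, -0.3, 0.5]
grip_width: 1.001
grip_force: 0.0
```

```bash
python3 - <<'E'
from h import *
p,c=cap('wrist','w1');s=ctrl.sense();print(s['eef_pos'],s['ee_rot'],s['force'])
E
```

```text
[619.48835973 235.58324253 231.40843616] [-1.23637666e-04  7.61854482e-01  6.47748198e-01 -7.35684927e-05] [-0.49503482  0.16738568  0.59761976]
```

View pics/w1.png

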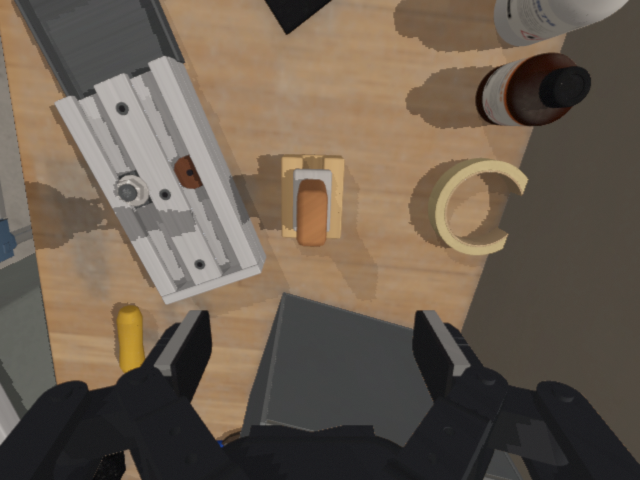

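```bash
python3 - <<'E'
from h import *
T,W,S=load('top0'),load('w1'),load('scene0')
t=lambda u:np.array(u)/4+[300,185]-.4
print('cab corner',tri([T,W],[(476,235),(287,293)]), tri([S,W],[(450,265),(287,293)]))
print('tcp px',proj(W,[619.5,235.5,231]))
print('clamp',tri([T,W],[t((433,425)),(128,189)]),onz(W,(128,189),59))
print('plughole',onz(W,(191,173),35))
print('block corners z34',[np.round(onz(W,u,34),1) for u in [(283,156),(343,157),(341,238),(282,238)]])
for uv in [(122,108),(165,194),(200,264)]: print('hole',np.round(onz(W,uv,46),1))
a=cv2.imread('pics/w1.png');
b=cv2.resize(a[145:255,265:360],None,fx=5,fy=5,interpolation=cv2.INTER_CUBIC)
d=cv2.resize(a[50:305,50:270],None,fx=2.15,fy=2.15,interpolation=cv2.INTER_CUBIC)[:550]
b=b[:548];d=d[:548];im=np.zeros((548,b.shape[1]+d.shape[1],3),np.uint8)
im[:b.shape[0],:b.shape[1]]=b;im[:d.shape[0],b.shape[1]:]=d
cv2.imwrite('pics/c3.png',im[:, :800] if im.shape[1]>800 else im);print(im.shape,b.shape)
E
```

```text
cab corner (array([570.9171815 , 121.43369755, -14.45814813]), [np.float64(2.7702831273569584), np.float64(2.7702831273569206)]) (array([606.23390998, 188.86808392, 138.91767849]), [np.float64(16.177384638162327), np.float64(16.177384638162234)])
tcp px [313.54886937 309.92736379]
clamp (array([458.36355808, 284.05680577,  57.47345669]), [np.float64(1.5690798080839325), np.float64(1.5690798080838233)]) [459.62820387 285.75642971  59.        ]
plughole [510.74266056 288.41759685  35.        ]
block corners z34 [array([600.1, 289.8,  34. ]), array([655.6, 279.8,  34. ]), array([642.9, 200.4,  34. ]), array([583.9, 210.1,  34. ])]
hole [470.6 353.4  46. ]
hole [485.3 274.3  46. ]
hole [499.1 200.1  46. ]
(548, 948, 3) (548, 475, 3)
```

View pics/c3.png

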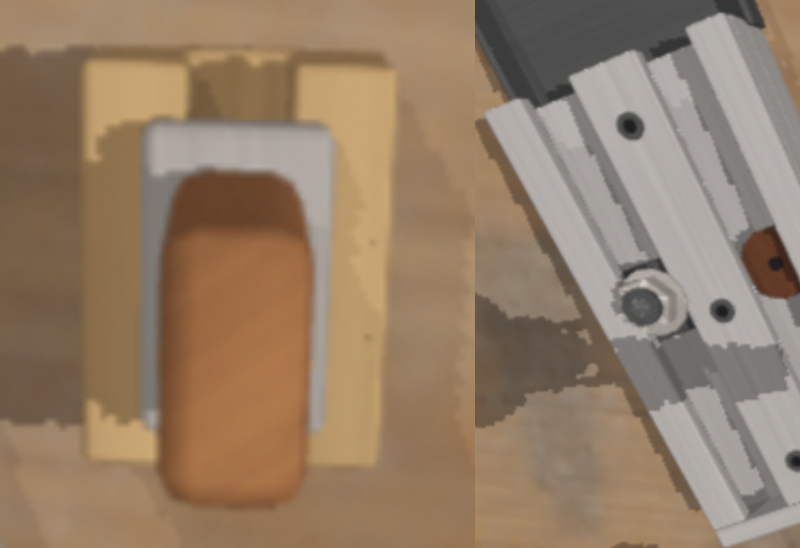

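```bash
python3 - <<'E'
from h import *
T,W,S=load('top0'),load('w1'),load('scene0')
t=lambda u:np.array(u)/4+[300,185]-.4
print('handle',tri([T,W],[t((524,88)),(311.8,218)]),onz(W,(311.8,218),111),onz(T,t((524,88)),111))
for z in(100,140,180):print('cab',z,onz(W,(287,293),z),onz(S,(450,265),z),onz(S,(590,265),z),onz(T,(476,235),z),onz(W,(415,330),z))
E
```

```text
handle (array([619.60051119, 240.26881318,  90.10615001]), [np.float64(0.6825079358192834), np.float64(0.6825079358192058)]) [620.4624558  246.57917021 111.        ] [616.46020112 244.76389255 111.        ]
cab 100 [588.05373827 180.95133696 100.        ] [660.10284112 218.30310947 100.        ] [862.94494218 110.73567892 100.        ] [562.30899744 158.77344276 100.        ] [694.64672712 126.14480466 100.        ]
cab 140 [594.46091847 200.80848299 140.        ] [620.49715735 180.68001173 140.        ] [808.11778307  81.18454939 140.        ] [558.8041503  172.71872835 140.        ] [685.53840201 153.97950204 140.        ]
cab 180 [600.86809866 220.66562902 180.        ] [580.89147359 143.056914   180.        ] [753.29062397  51.63341986 180.        ] [555.29930315 186.66401394 180.        ] [676.43007691 181.81419942 180.        ]
```

```bash
python3 - <<'E'
from h import *
T,W=load('top0'),load('w1')
t=lambda u:np.array(u)/4+[300,185]-.4
print('handle -y top end',tri([T,W],[t((571,86)),(311.8,245.5)]))
print('block corner',tri([T,W],[t((574,58)),(343,157)]) ,tri([T,W],[t((402,150)),(282,157)]))
E
```

```text
handle -y top end (array([616.96551168, 223.02083659, 109.23471889]), [np.float64(0.7326794620951899), np.float64(0.7326794620951227)])
block corner (array([611.4148574 , 301.08667748, 350.80012999]), [np.float64(26.151709979370498), np.float64(26.151709979370526)]) (array([598.31909526, 288.33492031,  28.58292752]), [np.float64(0.2579827367117859), np.float64(0.25798273671168265)])
```

play_rows(translation=[[0.01,-0.001,0.03],[0.01,-0.001,0.06],[0.01,-0.001,0.09],[0.01,-0.001,0.115],[0.01,-0.001,0.135],[0.01,-0.001,0.15],[0.01,-0.001,0.16],[0.01,-0.001,0.17],[0.01,-0.001,0.17]], rotation=[[0,0,0],[0,0,0],[0,0,0],[0,0,0],[0,0,0],[0,0,0],[0,0,0],[0,0,0],[0,0,0]], gripper=[-1,-1,-1,-1,-1,-1,-1,-1,-1])

```text
time_s: 2.58
eef_pos: [620.7, 244.9, 60.8]
ee_rot: [-0.0, 0.763, 0.647, -0.0]
force: [-0.8, -0.4, -0.0]
grip_width: 1.0
grip_force: 0.0
```

The measured handle top is z≈109 (expected 111), with its centre at about (620.7,245.7). That matches, so I close.

play_rows(translation=[[0,0,0],[0,0,0],[0,0,0],[0,0,0],[0,0,0],[0,0,0],[0,0,0],[0,0,0]], rotation=[[0,0,0],[0,0,0],[0,0,0],[0,0,0],[0,0,0],[0,0,0],[0,0,0],[0,0,0]], gripper=[1,1,1,1,1,1,1,1], force=60)

```text
time_s: 3.58
eef_pos: [621.1, 244.9, 61.7]
ee_rot: [0.0, 0.763, 0.647, 0.0]
force: [-0.6, 0.3, 4.9]
grip_width: 0.278
grip_force: 59.3
```

play_rows(translation=[[0,0,-0.01],[0,0,-0.02],[0,0,-0.035],[0,0,-0.05],[0,0,-0.065],[0,0,-0.075],[0,0,-0.08],[0,0,-0.08]], rotation=[[0,0,0],[0,0,0],[0,0,0],[0,0,0],[0,0,0],[0,0,0],[0,0,0],[0,0,0]], gripper=[1,1,1,1,1,1,1,1])

```text
time_s: 4.58
eef_pos: [620.9, 244.9, 141.4]
ee_rot: [0.0, 0.763, 0.647, 0.0]
force: [-0.1, -0.4, -2.3]
grip_width: 0.276
grip_force: 58.7
```

play_rows(translation=[[-0.003,-0.01,0],[-0.008,-0.027,0],[-0.013,-0.045,0],[-0.019,-0.063,0],[-0.024,-0.08,0],[-0.0275,-0.091,0],[-0.029,-0.097,0],[-0.029,-0.097,0],[-0.029,-0.097,0]], rotation=[[0,0,-0.04],[0,0,-0.1],[0,0,-0.16],[0,0,-0.22],[0,0,-0.28],[0,0,-0.32],[0,0,-0.346],[0,0,-0.346],[0,0,-0.346]], gripper=[1,1,1,1,1,1,1,1,1])

```text
time_s: 5.7
eef_pos: [520.8, 232.1, 141.2]
ee_rot: [0.0, 0.64, 0.768, 0.0]
force: [-0.5, -0.3, -3.3]
grip_width: 0.273
grip_force: 58.9
```

```bash
python3 - <<'E'
from h import *
p,c=cap('wrist','w2');s=ctrl.sense();print(s['eef_pos'],s['ee_rot'],s['force'])
cap('top','top2')
E
```

```text
[520.83844399 232.08374774 141.1804215 ] [4.61630074e-05 6.40132727e-01 7.68264336e-01 1.72332250e-05] [ 0.24966083  0.24598309 -2.87550316]
```

View pics/w2.png

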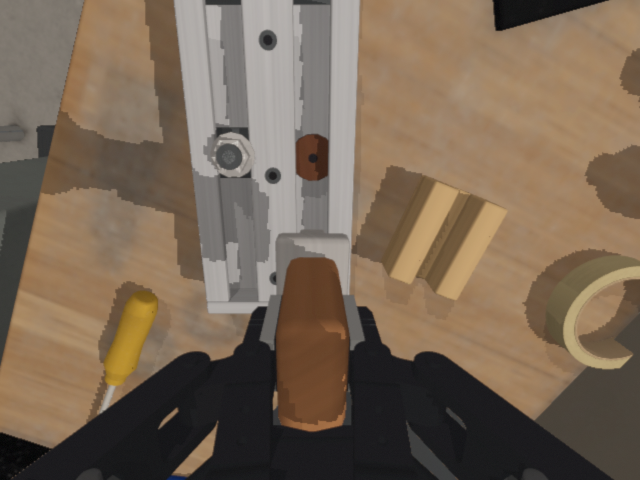

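```bash
python3 - <<'E'
from h import *
W=load('w2');g=cv2.imread('pics/w2.png',0)
for r in(30,100,200):
    print(r,list(zip(range(288,372,2),g[r,288:372:2].tolist())))
for u in[(268,40),(273,176),(273,279)]: print(np.round(onz(W,u,46),1))
print(np.round(onz(W,(230,156),59),1),np.round(onz(W,(313,157),35),1))
print('shoe front', [np.round(onz(W,u,141.2+16.8-32.5),1) for u in [(278,236),(348,236)]], proj(W,[520.8,232.1,141.2]))
E
```

```text
30 [(288, 173), (290, 171), (292, 162), (294, 168), (296, 173), (298, 172), (300, 173), (302, 142), (304, 126), (306, 125), (308, 127), (310, 123), (312, 123), (314, 125), (316, 125), (318, 124), (320, 122), (322, 124), (324, 123), (326, 123), (328, 124), (330, 113), (332, 163), (334, 173), (336, 176), (338, 172), (340, 174), (342, 175), (344, 175), (346, 176), (348, 175), (350, 172), (352, 172), (354, 175), (356, 175), (358, 154), (360, 127), (362, 135), (364, 139), (366, 139), (368, 138), (370, 137)]
100 [(288, 171), (290, 168), (292, 168), (294, 151), (296, 162), (298, 160), (300, 151), (302, 150), (304, 122), (306, 126), (308, 126), (310, 124), (312, 123), (314, 125), (316, 126), (318, 126), (320, 126), (322, 126), (324, 123), (326, 123), (328, 118), (330, 135), (332, 171), (334, 175), (336, 174), (338, 173), (340, 174), (342, 174), (344, 176), (346, 174), (348, 171), (350, 171), (352, 173), (354, 173), (356, 142), (358, 127), (360, 127), (362, 124), (364, 130), (366, 131), (368, 131), (370, 133)]
200 [(288, 171), (290, 169), (292, 168), (294, 166), (296, 151), (298, 159), (300, 158), (302, 156), (304, 112), (306, 119), (308, 121), (310, 120), (312, 117), (314, 120), (316, 117), (318, 117), (320, 122), (322, 119), (324, 116), (326, 116), (328, 118), (330, 169), (332, 171), (334, 171), (336, 170), (338, 170), (340, 174), (342, 173), (344, 172), (346, 174), (348, 174), (350, 173), (352, 150), (354, 120), (356, 121), (358, 130), (360, 131), (362, 131), (364, 132), (366, 133), (368, 133), (370, 134)]
[471.1 353.3  46. ]
[485.8 273.9  46. ]
[496.8 198.8  46. ]
[458.7 283.5  59. ] [510.1 289.9  35. ]
shoe front [array([498.6, 259.6, 125.5]), array([531.2, 265.6, 125.5])] [313.77160611 310.9067744 ]
```

```bash
python3 - <<'E'
from h import *
W=load('w2');p=np.array([520.84,232.08,141.18]);M=R.from_quat([.640133,.768264,0,0]).as_matrix()
for r,a,b,o in((30,292,331.5,358.5),(100,294,330.5,356),(200,296,329,352.5)):
    L=[(M.T@(onz(W,(u,r),46)-p)).round(1)[:2].tolist() for u in(a,b,o)];print(L)
for u in[(268,40),(273,176)]:print((M.T@(onz(W,u,46)-p)).round(1))
print('plug',M.T@(onz(W,(313,157),35)-p))
print('shoe',[M.T@(onz(W,u,125.5)-p) for u in[(278,240),(348,240)]])
E
```

```text
[[133.4, -12.6], [133.4, 10.8], [133.4, 26.7]]
[[94.9, -12.1], [94.9, 10.8], [94.9, 26.8]]
[[31.1, -11.8], [31.1, 10.9], [31.1, 27.0]]
[128.2 -27.1  95.2]
[ 47.4 -26.9  95.2]
plug [ 5.88224383e+01 -9.07106862e-02  1.06180000e+02]
shoe [array([ 29.11793936, -16.99243687,  15.68      ]), array([29.11218007, 16.26013956, 15.68      ])]
```

The slot's centre line is within 1 mm of the tool axis, and the plug is 59 mm ahead. I lower the scraper.

play_rows(translation=[[0,-0.0007,0.008],[0,-0.0007,0.02],[0,-0.0007,0.032],[0,-0.0007,0.042],[0,-0.0007,0.05],[0,-0.0007,0.056],[0,-0.0007,0.061],[0,-0.0007,0.065],[0,-0.0007,0.067],[0,-0.0007,0.067]], rotation=[[0,0,0],[0,0,0],[0,0,0],[0,0,0],[0,0,0],[0,0,0],[0,0,0],[0,0,0],[0,0,0],[0,0,0]], gripper=[1,1,1,1,1,1,1,1,1,1])

```text
time_s: 7.05
eef_pos: [519.8, 232.0, 74.3]
ee_rot: [0.0, 0.64, 0.768, -0.0]
force: [0.1, 0.4, -2.2]
grip_width: 0.272
grip_force: 58.9
```

play_rows(translation=[[0.004,0,0],[0.011,0,0],[0.018,0,0],[0.025,0,0],[0.032,0,0],[0.04,0,0],[0.048,0,0],[0.056,0,0],[0.063,0,0],[0.068,0,0]], rotation=[[0,0,0],[0,0,0],[0,0,0],[0,0,0],[0,0,0],[0,0,0],[0,0,0],[0,0,0],[0,0,0],[0,0,0]], gripper=[1,1,1,1,1,1,1,1,1,1])

```text
time_s: 8.3
eef_pos: [507.4, 299.3, 74.3]
ee_rot: [-0.0, 0.64, 0.769, -0.0]
force: [0.8, -0.3, -2.5]
grip_width: 0.27
grip_force: 58.9
```

```bash
python3 - <<'E'
from h import *
p,c=cap('wrist','w3');s=ctrl.sense();print(s['eef_pos'],s['force'])
E
```

```text
[507.26302537 299.7086743   74.26728939] [-0.48394115  0.77220527 -2.11288084]
```

View pics/w3.png

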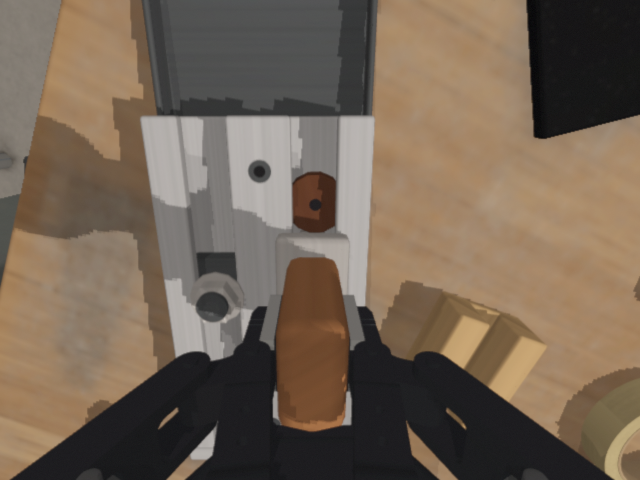

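The plug is moving ahead of the keel at (315,203), the open end is at row 116, and the clamp at (213,305) hasn't moved. I continue.

play_rows(translation=[[0.004,0,0],[0.011,0,0],[0.018,0,0],[0.025,0,0],[0.032,0,0],[0.039,0,0],[0.046,0,0],[0.053,0,0],[0.06,0,0],[0.064,0,0]], rotation=[[0,0,0],[0,0,0],[0,0,0],[0,0,0],[0,0,0],[0,0,0],[0,0,0],[0,0,0],[0,0,0],[0,0,0]], gripper=[1,1,1,1,1,1,1,1,1,1])

```text
time_s: 9.6
eef_pos: [495.8, 362.3, 74.2]
ee_rot: [-0.0, 0.64, 0.769, -0.0]
force: [-0.7, -0.1, -2.4]
grip_width: 0.272
grip_force: 58.9
```

play_rows(translation=[[0,0,0],[0,0,0]], rotation=[[0,0,0],[0,0,0]], gripper=[1,1])

```text
time_s: 9.85
eef_pos: [496.0, 361.7, 74.3]
ee_rot: [0.0, 0.64, 0.768, -0.0]
force: [0.1, 0.2, -1.8]
grip_width: 0.275
grip_force: 58.9
```

```bash
python3 - <<'E'
from h import *
p,c=cap('wrist','w4');s=ctrl.sense();print(s['eef_pos'],s['force'])
E
```

```text
[495.9615138  361.60505129  74.25919711] [-0.60643982 -0.05206167 -2.17158873]
```

View pics/w4.png

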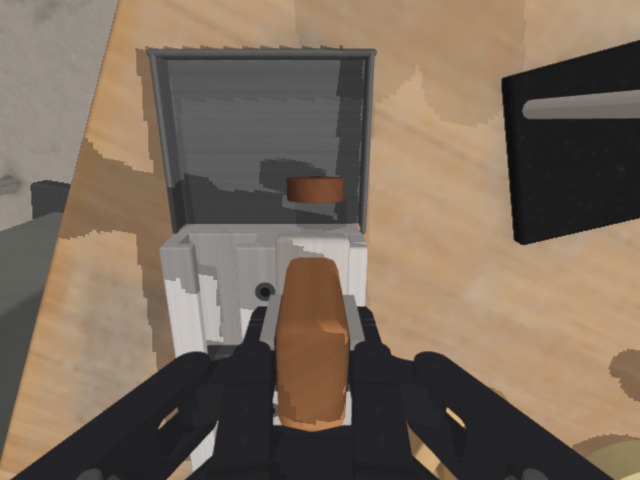

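The plug is out over the tray at (315,190) and looks tipped on edge in front of the keel. I back the scraper off 15 mm and look again.

play_rows(translation=[[-0.004,0,0],[-0.008,0,0],[-0.012,0,0],[-0.015,0,0.0003],[-0.015,0,0.0006],[-0.015,0,0.0006]], rotation=[[0,0,0],[0,0,0],[0,0,0],[0,0,0],[0,0,0],[0,0,0]], gripper=[1,1,1,1,1,1])

```text
time_s: 10.65
eef_pos: [498.6, 347.1, 73.7]
ee_rot: [-0.0, 0.64, 0.768, 0.0]
force: [0.5, -0.0, -1.7]
grip_width: 0.273
grip_force: 59.1
```

```bash
python3 - <<'E'
from h import *
p,c=cap('wrist','w5');s=ctrl.sense();print(s['eef_pos'],s['force'])
S,_=cap('scene','s5')
a=p[30:330,130:400];b=cv2.resize(S[225:375,240:420],None,fx=2.6,fy=2.6,interpolation=cv2.INTER_CUBIC)
im=np.zeros((390,270+b.shape[1],3),np.uint8);im[:300,:270]=a;im[:b.shape[0],270:]=b
cv2.imwrite('pics/c5.png',im[:,:,::-1])
E
```

```text
[498.59388149 347.17493978  73.67884264] [ 0.01848909  0.496603   -2.04330166]
```

View pics/c5.png

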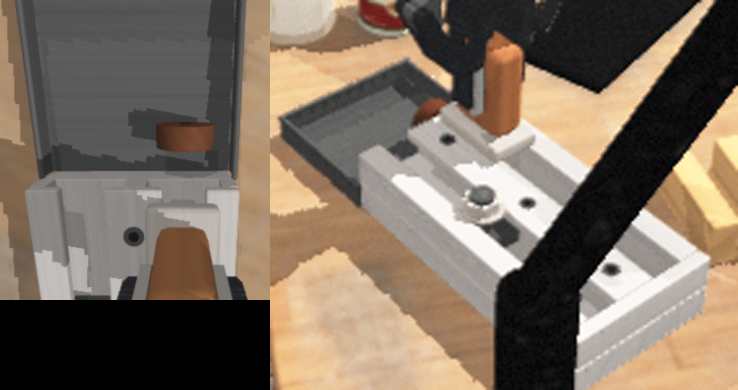

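The plug now stands free in the tray, clear of the fixture, and the clamp nut is still in place. I seat the scraper and release it.

play_rows(translation=[[0,0,0.0005],[0,0,0.001],[0,0,0.0013],[0,0,0.0013]], rotation=[[0,0,0],[0,0,0],[0,0,0],[0,0,0]], gripper=[1,1,1,1])

```text
time_s: 11.25
eef_pos: [498.6, 347.2, 73.6]
ee_rot: [0.0, 0.64, 0.769, 0.0]
force: [-4.4, -2.2, 9.0]
grip_width: 0.276
grip_force: 60.4
```

play_rows(translation=[[0,0,0],[0,0,0],[0,0,0],[0,0,0],[0,0,0],[0,0,0],[0,0,0]], rotation=[[0,0,0],[0,0,0],[0,0,0],[0,0,0],[0,0,0],[0,0,0],[0,0,0]], gripper=[-1,-1,-1,-1,-1,-1,-1])

```text
time_s: 12.12
eef_pos: [498.6, 347.0, 72.4]
ee_rot: [0.0, 0.64, 0.768, -0.0]
force: [0.6, -0.5, 0.3]
grip_width: 0.999
grip_force: 0.0
```

play_rows(translation=[[0,0,-0.01],[0,0,-0.025],[0,0,-0.045],[0,0,-0.065],[0,0,-0.085],[0,0,-0.105],[0,0,-0.125],[0,0,-0.14],[0,0,-0.14],[0,0,-0.14]], rotation=[[0,0,0],[0,0,0],[0,0,0],[0,0,0],[0,0,0],[0,0,0],[0,0,0],[0,0,0],[0,0,0],[0,0,0]], gripper=[-1,-1,-1,-1,-1,-1,-1,-1,-1,-1])

```text
time_s: 13.38
eef_pos: [498.3, 346.9, 211.7]
ee_rot: [-0.0, 0.64, 0.768, -0.001]
force: [-0.2, 0.1, -0.1]
grip_width: 1.001
grip_force: 0.0
```

```bash
python3 - <<'E'
from h import *
p,W=cap('wrist','w6');print(ctrl.sense()['force'])
hsv=cv2.cvtColor(p,cv2.COLOR_RGB2HSV);m=((hsv[...,0]<14)&(hsv[...,1]>130)).astype(np.uint8)
n,l,st,ce=cv2.connectedComponentsWithStats(m)
for i in range(1,n):
    if st[i,4]>80: print(st[i],ce[i].round(),onz(W,ce[i],18).round(),onz(W,ce[i],110).round())
o=np.array([486.2,274.5]);print('expected handle px',proj(W,[498.6,347.2,123]),'tray px',[proj(W,[*(o+fx*np.array([-.18,.984])+fy*np.array([-.984,-.18])),18]).round() for fx,fy in((105,-56),(200,-56),(200,56),(105,56))])
E
```

```text
[ 0.68902492 -0.25828518  0.22300296]
[298 140  33  16 483] [314. 147.] [489. 405.  18.] [487. 411. 110.]
[ 297  197   32   76 1961] [312. 233.] [502. 323.  18.] [496. 352. 110.]
[569 268  45  41 517] [583. 284.] [791. 320.  18.] [707. 350. 110.]
[607 291  33  49 753] [623. 312.] [848. 296.  18.] [748. 332. 110.]
expected handle px [313.7170719 245.4776272] tray px [array([346., 172.]), array([350.,  61.]), array([219.,  61.]), array([227., 172.])]
```

The plug is in the tray and the scraper stands upright in the slot, released. I hand the job in.

```bash
python3 -c "
from rig import ctrl
print(ctrl.finish_job())"
```

```text
the job is handed in; nothing more can be done
None
```

I pushed the plug out into the chip tray (it stands on its edge there), let go of the scraper and left it upright in the slot, left the clamp nut in place, and handed the job in after about 13.4 s; no verdict came back.

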